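# Load spacer plates into the stepped gauge rack

### The job

Put the blue and the red spacer plate into the slotted gauge rack, upright, each in the slot where its thickness makes it stop on the steps half-way down: not in a wider one where it falls through to the floor. The comb with the slots is clamped a little off its index marks, so feel for each slot with light pressure, never pressing or pushing a plate hard against the rack (stay below 25 N); let the plate go down fully onto its steps and leave it standing there. Leave the scanner, label roll, marker and phone where they are.

Things in the scene. Friction and masses are not known exactly. Their poses are not given: they have to be found in the camera images.
- plate_blue_centre (a point): centre of the loose blue spacer plate, 11 mm thick (y), 60 wide (x), 86 high (z up), about 150 g; the top 32 mm is a tab 44 mm wide, gripped on its flat faces. Stands in a fixed grey cradle 70 x 50 x 28 mm (slot floor 8 mm above the desk, 1.5 mm play each side). Belongs on the steps of the middle slot, its centre then 23 mm above the comb's top
- plate_red_centre (a point): centre of the loose red spacer plate, 6 mm thick (y), 60 wide (x), 86 high (z up), about 90 g; the top 32 mm is a tab 44 mm wide, gripped on its flat faces. Stands in a fixed grey cradle 70 x 50 x 28 mm (slot floor 8 mm above the desk, 1.5 mm play each side). Belongs on the steps of the narrow slot, its centre then 23 mm above the comb's top
- plate_blue: the blue plate itself; origin at the centre of its underside, same axes as its centre point
- plate_red: the red plate itself; origin at the centre of its underside, same axes as its centre point
- rack: fixed rack: dark base 90 x 209 x 10 mm with white index marks, under an aluminium comb 56 mm (x) by 168 mm (y), top 51 mm above the desk, with three sharp-edged stepped slots 50 mm apart, along x, open at both ends, narrower towards -y. Origin underneath the middle index point. The comb is clamped 0 to 16 mm towards +y of the index points (not measured); it is sprung, yielding about 1 mm down per 3.5 N, 8 mm at most, and slips sideways at 18 N
- slot_wide (a point): index point of the wide slot (for 16 mm plates), mid-length, level with the comb's top. x along the slot, y across it (towards the wide end of the row), z up. The real slot centre lies 0 to 16 mm from here towards +y, alike for all slots. 18.2 mm wide for 20 mm down, then 3 mm steps on both sides where a 16 mm plate stops; below them 12.2 mm wide for 14 mm to the floor
- slot_middle (a point): index point of the middle slot (for 11 mm plates), mid-length, level with the comb's top. x along the slot, y across it (towards the wide end of the row), z up. The real slot centre lies 0 to 16 mm from here towards +y, alike for all slots. 13.2 mm wide for 20 mm down, then 3 mm steps on both sides where a 11 mm plate stops; below them 7.2 mm wide for 14 mm to the floor
- slot_narrow (a point): index point of the narrow slot (for 6 mm plates), mid-length, level with the comb's top. x along the slot, y across it (towards the wide end of the row), z up. The real slot centre lies 0 to 16 mm from here towards +y, alike for all slots. 8.2 mm wide for 20 mm down, then 3 mm steps on both sides where a 6 mm plate stops; below them 2.2 mm wide for 14 mm to the floor
- code_scanner: black pistol-grip code scanner lying on its side, 152 x 64 x 50 mm; bystander
- label_roll: white roll of labels lying flat, 84 mm across, 38 mm high; bystander
- marker_black: white marker pen with a black cap, 132 mm long, 13 mm high; bystander
- phone_1: black mobile phone lying flat, 148 x 72 x 8 mm; bystander

How it is judged:
At the end, for the whole second after the job is handed in: Blue plate on the steps of the middle slot, red plate on those of the narrow slot: centres 19 to 27 mm above the comb's top, -6 to +22 mm across and within 20 mm along from the index point, within 0.2 rad of upright and of the slot's direction, at rest (z of plate_blue_centre in the frame of slot_middle between 0.019 and 0.027 m and y of plate_blue_centre in the frame of slot_middle between -0.006 and 0.022 m and x of plate_blue_centre in the frame of slot_middle between -0.02 and 0.02 m and angle between each of plate_blue_centre, plate_red_centre's own z axis and vertical below 0.2 rad and angle between the y axis of plate_blue_centre and the y axis of slot_middle, either way round below 0.2 rad and linear speed of each of plate_blue, plate_red below 0.02 m/s and z of plate_red_centre in the frame of slot_narrow between 0.019 and 0.027 m and y of plate_red_centre in the frame of slot_narrow between -0.006 and 0.022 m and x of plate_red_centre in the frame of slot_narrow between -0.02 and 0.02 m and angle between the y axis of plate_red_centre and the y axis of slot_narrow, either way round below 0.2 rad); the robot touches nothing.
It fails at once if the blue plate is pressed against the rack with more than 25 N (contact force between plate_blue and rack above 25 N).
It fails at once if the red plate is pressed against the rack with more than 25 N (contact force between plate_red and rack above 25 N).
It fails at once if the code scanner, label roll, marker or phone is moved by more than 20 mm (distance of any of code_scanner, label_roll, marker_black, phone_1 from where it was at the start of the episode above 0.02 m).
It also fails if it takes over 72 s, if anything falls off the work surface, if the arm or the gripper's body presses on something with over 40 N, if the wrist force passes 120 N, or if a joint passes its speed limit or range.

### The arm

A 7-joint arm with a two-finger parallel gripper is mounted at the origin on a cart in front of the work surface, level with it; the furniture and walls round the work are solid. World frame = base frame: x ahead of the robot, y to its left, z up, the work surface at z = 0. Lengths are in m, angles in rad, forces in N, time in s.
With the tool pointing down it reaches from about 0.425 to 0.925 m from the base axis. Payload 6.8 kg.
Tool frame: the origin (TCP) lies at the centre of the arm's flange, where the gripper is bolted on; the fingertips stand 173 mm ahead of it and the grasp point (between the pads) lies 155 mm ahead of it (r.hold_point_z is the distance from the TCP to the grasp point, in m); z points along the fingers, x is the direction in which the jaws open and shut, and the axes are right-handed (so a half turn about z gives the same grasp; the last joint's range is limited). The gripper opens to 85 mm and grips with 20 to 120 N. Pads are 22 mm wide; open, the fingers measure 114 mm over their backs; the gripper's body (76 mm by 85 mm) begins 54 mm behind the grasp point. The pads swing forward as they close: fully open they stand 13 mm farther back than shut.
Start: joints at [1.091, 0.477, 0.022, 1.555, -0.011, 1.109, -0.083], TCP at [0.245, -0.629, 0.405] pointing down, gripper open.
Joint ranges: [-2.96, 2.96], [-0.34, 2.1], [-1.41, 1.46], [0.24, 2.44], [-1.37, 4.51], [0.17, 1.92], [-2.96, 2.96]. Speed limits (rad/s): [2.39, 2.39, 3.14, 3.14, 3.14, 3.14, 3.14].

### API

Orientations are given as a rotation vector (axis times angle).
In Python, from bench import r gives the robot as it stands.
- The arm moves only by the tool apply_moves, never from a script. Its arguments are lists of equal length, an entry for each row: "dp": the shift along the tool's x, y, z scaled (see below), a list of three; "twist": the turn, a rotation vector about the tool's x, y, z scaled (see below), a list of three; "jaw": the closure in counts, from 0 (fully open) to 255 (shut). In form: {"dp": [[x, y, z], ...], "twist": [[rx, ry, rz], ...], "jaw": [jaw, ...]}. A call has 1 to 20 rows; each row shifts and turns the pose as measured when the row begins, along the tool's axes as they then stand; what a row does not reach is not made up. The controller multiplies each number of a shift by 12 cm and each number of a turn by 120 degrees. A row lasts 1/10 s, in which the tool goes at most 50 mm and 8.59 degrees, less where a joint would pass 70% of its speed; a pose out of reach is approached as far as the arm can. A call with a number of a shift or a turn outside -1 to 1 is refused whole. A call with a gripper value outside its range is refused whole. The fingers move at their own pace and stop on an object; "grip_force" is the grip in N (left out, the last holds). Time passes only in rows, so rows that do not move let the fingers close. It gives the time, the measured TCP pose, the force and the opening at its end, in the units of the state.
- r.get_obs(): the state, without advancing time (a new reading comes with each control period).
- r.grab_frame(name): name is "scene" or "top" or "wrist"; returns a dict with "color" (420x560x3 uint8, red, green, blue), "z_map" (420x560 float32, m along the optical axis (not along the pixel's ray), 0 where there is no reading), "intrinsics" (3x3 intrinsics, pixels), "dist_coeffs" ([k1, k2, p1, p2, k3] as OpenCV has them; the pictures are not rectified), "R" (3x3) and "t" (3): a world point X has camera coordinates R X + t; the wrist camera has in their place "hand_eye" (4x4, takes a point from camera to tool coordinates, whose origin is the TCP and whose axes are the tool frame's). Camera axes: x right, y down, z forward; pixel columns grow to the right and rows downward; lengths in m; the calibration is good to about 2 mm. A picture is of the moment at which its call begins: read the wrist's pose just before it.
- r.hand_in(): hands the job in, once; it reports no verdict.
The state is a dict: "clock": time; "joints": joint angles; "qvel": joint speeds; "tau": joint torques, N m; "tcp_pos": TCP position; "orientation": TCP orientation; "contact_force": force on the tool from outside, world axes, zero at the start; "moment": the same for the moment, N m; "grip_width": finger opening in m.
Only numpy, scipy, OpenCV 4.12 (cv2) and the standard library are available. Lean on these libraries where they do the work, as an engineer would, in place of code of your own. Each camera call takes 0.05 s, during which the arm holds its last target.

## Working session

There is one attempt and no reset: what is moved stays moved. The work goes in short steps, Python scripts to look and compute and a tool call to move; the robot and the scene stay as the last step left them, time stands still between calls to the robot, and variables do not carry over. Pictures are saved under pics/ and viewed, and the job is handed in when it is done.

Besides the shell and the picture viewer there is one more tool, called after "Emit:" as name(argument=value, ...), one argument or row to a line, values as JSON. apply_moves: Moves the arm, as the interface text tells. Shifts and turns lie within -1 to 1; 1 stands for 12 cm of shift or 120 degrees of turn. Its arguments: {"type":"object","properties":{"dp":{"type":"array"},"twist":{"type":"array"},"jaw":{"type":"array"},"grip_force":{"type":"number"}},"required":["dp","twist","jaw"]}

```bash
ls; mkdir -p pics; cat > h.py <<'E'
import numpy as np, cv2
from bench import r
from scipy.spatial.transform import Rotation as Rn
def save(n,name):
    f=r.grab_frame(n); cv2.imwrite(f'pics/{name}.png',f['color'][:,:,::-1]); np.savez(f'pics/{name}.npz',**f); return f
def ext(f,o=None):
    if 'R' in f: return np.array(f['R']),np.array(f['t']).ravel()
    T=np.array(f['hand_eye']); R=Rn.from_rotvec(o['orientation']).as_matrix(); p=np.array(o['tcp_pos'])
    Rc=R@T[:3,:3]; pc=R@T[:3,3]+p
    return Rc.T,-Rc.T@pc
def rays(f,px):
    u=cv2.undistortPoints(np.array(px,float).reshape(-1,1,2),np.array(f['intrinsics']),np.array(f['dist_coeffs'])).reshape(-1,2)
    return np.c_[u,np.ones(len(u))]
def onplane(f,px,z,o=None):
    R,t=ext(f,o); d=rays(f,px)@R; c=-R.T@t
    return c+d*((z-c[2])/d[:,2])[:,None]
def cloud(f,o=None):
    R,t=ext(f,o); z=f['z_map']; h,w=z.shape
    g=np.stack(np.meshgrid(np.arange(w),np.arange(h)),-1).reshape(-1,2)
    P=(rays(f,g)*z.reshape(-1,1)-t)@R
    return P.reshape(h,w,3)
E
python3 - <<'E'
from h import *
o=r.get_obs(); print(o)
for n in ['scene','top','wrist']:
    f=save(n,n+'0')
E
```

```text
pics
{'clock': 0.0, 'joints': array([ 1.09090511,  0.47779242,  0.02235936,  1.55646864, -0.01150857,
        1.10931276, -0.08308689]), 'qvel': array([ 0.00085542,  0.0009903 ,  0.00079995, -0.00027368,  0.00096969,
       -0.00027436,  0.00067669]), 'tau': array([ 5.22937826e-04, -5.96461916e+01,  1.60831857e+00, -2.81188613e+01,
        1.25499425e-02,  9.36389377e-03,  3.54763677e-05]), 'tcp_pos': array([ 0.24511205, -0.6286177 ,  0.40372371]), 'orientation': array([-2.59299563e+00,  1.77204556e+00,  2.51868007e-03]), 'contact_force': array([-0.13410741, -0.16208202,  0.3315088 ]), 'moment': array([-0.03237329,  0.0067558 , -0.01120135]), 'grip_width': 0.08551104849383075}
```

View pics/scene0.png

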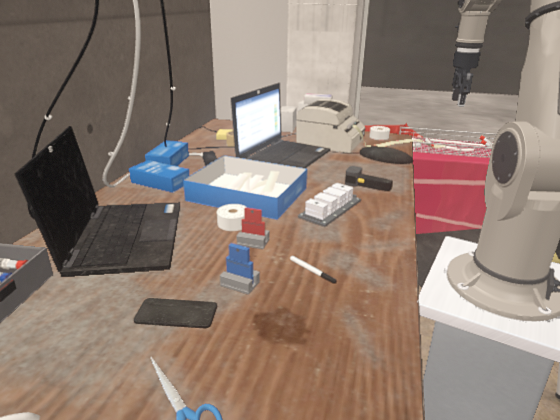

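View pics/top0.png

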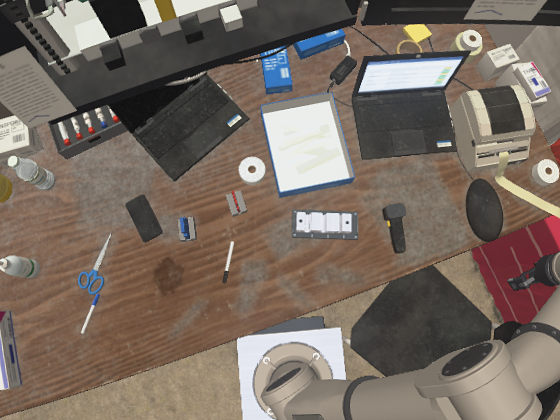

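View pics/wrist0.png

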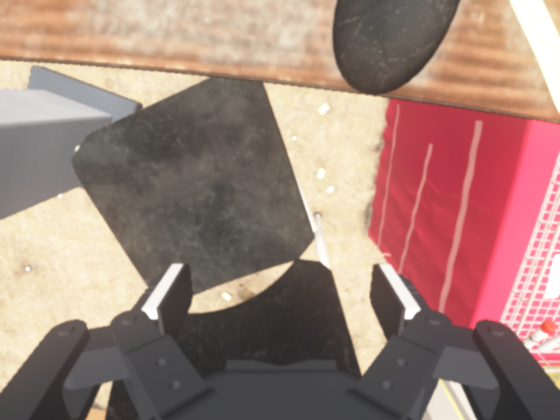

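Top view: the rack is at about (325,224), the blue plate at (187,228) and the red at (237,203). The marker is at (228,262), label roll (252,169), phone (143,218) and scanner (396,228).

```bash
python3 - <<'E'
from h import *
f=dict(np.load('pics/top0.npz')); s=dict(np.load('pics/scene0.npz'))
P=cloud(f); c=f['color'].astype(int)
print(-f['R'].T@f['t'],-s['R'].T@s['t'])
hsv=cv2.cvtColor(f['color'],cv2.COLOR_RGB2HSV)
def rep(n,m,box):
    mm=np.zeros(m.shape,bool);mm[box[1]:box[3],box[0]:box[2]]=m[box[1]:box[3],box[0]:box[2]]
    ys,xs=np.nonzero(mm);q=P[mm];q=q[np.isfinite(q).all(1)]
    print(n,len(xs),xs.mean(),ys.mean(),'med',np.median(q,0),'min',q.min(0),'max',q.max(0))
    print('  minrect',cv2.minAreaRect(np.c_[xs,ys].astype(np.float32)))
blue=(hsv[...,0]>100)&(hsv[...,0]<130)&(hsv[...,1]>120)
red=((hsv[...,0]<6)|(hsv[...,0]>172))&(hsv[...,1]>140)
white=(hsv[...,1]<40)&(hsv[...,2]>170)
rep('blue',blue,(170,205,205,250)); rep('red',red,(220,185,255,220))
for n,u,v in [('rackTL',295,210),('TR',356,213),('c',325,224)]: print(n,onplane(f,[(u,v)],.01),P[v,u])
for n,b in [('rack',(285,200,365,245)),('plates',(170,185,260,250))]:
    cr=f['color'][b[1]:b[3],b[0]:b[2],::-1]; cv2.imwrite(f'pics/top_{n}.png',cv2.resize(cr,None,fx=8,fy=8,interpolation=cv2.INTER_CUBIC))
b=(210,170,370,300);cr=s['color'][b[1]:b[3],b[0]:b[2],::-1]; cv2.imwrite('pics/sc_c.png',cv2.resize(cr,None,fx=4.5,fy=4.5,interpolation=cv2.INTER_CUBIC))
E
```

```text
[0.23149225 0.03796333 1.35238417] [0.04399503 0.9120951  0.5554137 ]
blue 84 183.5952380952381 226.97619047619048 med [0.4834686  0.28551476 0.09184   ] min [0.23149225 0.03796333 0.01389919] max [0.51954342 0.29344357 1.35238417]
  minrect ((184.2230987548828, 227.78463745117188), (21.458009719848633, 7.194014549255371), 82.87498474121094)
red 33 234.9090909090909 199.96969696969697 med [0.55436557 0.12757254 0.0932079 ] min [0.53252593 0.12022566 0.00142707] max [0.59850654 0.14041508 0.10130272]
  minrect ((235.05694580078125, 200.48220825195312), (19.924772262573242, 1.7299950122833252), 72.6459732055664)
rackTL [[ 0.52368838 -0.05569406  0.01      ]] [ 0.52304493 -0.05548782  0.01295609]
TR [[ 0.49755431 -0.24809395  0.01      ]] [ 0.49697711 -0.24747337  0.01291221]
c [[ 0.47072442 -0.14562911  0.01      ]] [ 0.46677796 -0.1426005   0.03214448]
```

View pics/top_rack.png

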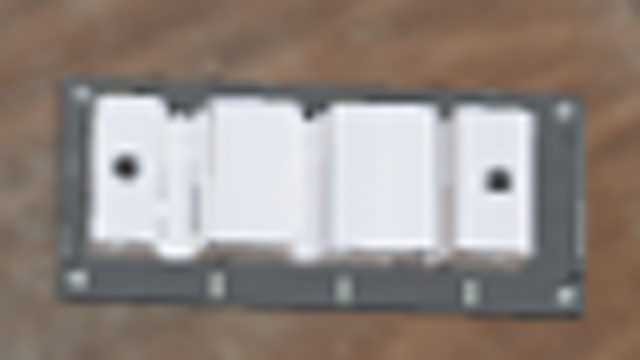

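View pics/top_plates.png

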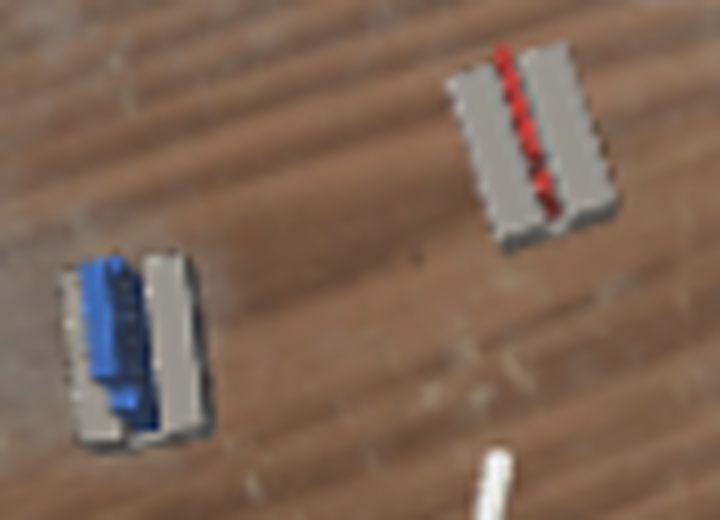

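View pics/sc_c.png

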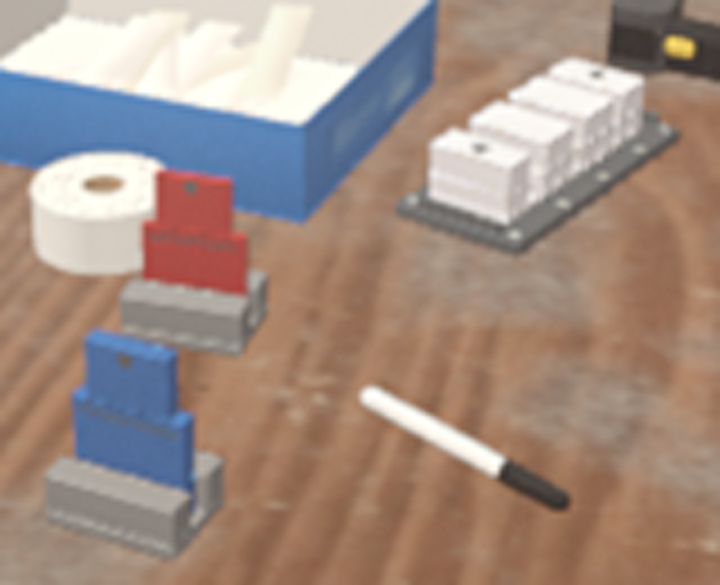

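Top crops: the base's index marks are at crop (217,286), (343,290) and (471,293). The slots sit left of them, so the comb is shifted towards +y by roughly 10 mm. Both cradles are clearly visible. Next I compute positions from corners.

```bash
python3 - <<'E'
from h import *
f=dict(np.load('pics/top0.npz'))
def pl(L,b,s,z): 
    q=onplane(f,[((u+.5)/s-.5+b[0],(v+.5)/s-.5+b[1]) for u,v in L],z); return q
B=(285,200)
m=pl([(217,286),(343,290),(471,293)],B,8,.01); print('marks',m.round(4))
bc=pl([(62,78),(580,95),(580,315),(60,300)],B,8,.01); print('base',bc.round(4),bc.mean(0), np.linalg.norm(np.diff(bc,axis=0),axis=1))
cc=pl([(97,97),(533,109),(530,252),(90,241)],B,8,.051); print('comb',cc.round(4),cc.mean(0),np.linalg.norm(np.diff(cc,axis=0),axis=1))
for n,b in [('base',bc),('comb',cc)]:
    y=(b[0]-b[1])+(b[3]-b[2]); print(n,'yaw of +y rel world +y deg',np.degrees(np.arctan2(-y[0],y[1])))
B=(170,185)
for n,L in [('blue',[(62,268),(185,255),(208,432),(82,444)]),('red',[(447,85),(566,43),(615,203),(500,238)])]:
    q=pl(L,B,8,.028); x=(q[0]-q[3])+(q[1]-q[2])
    print(n,q.round(4),q.mean(0).round(4),'yaw',np.degrees(np.arctan2(x[1],x[0])),np.linalg.norm(np.diff(q,axis=0),axis=1))
B=(170,185)
print('redtop',pl([(503,48),(550,212)],B,8,.094))
print('bluetop',pl([(82,262),(120,258),(95,378),(135,372)],B,8,.094))
E
```

```text
marks [[ 0.4385 -0.1001  0.01  ]
 [ 0.4326 -0.1492  0.01  ]
 [ 0.4271 -0.1992  0.01  ]]
base [[ 0.5266 -0.0474  0.01  ]
 [ 0.5023 -0.2521  0.01  ]
 [ 0.4147 -0.2411  0.01  ]
 [ 0.4382 -0.0383  0.01  ]] [ 0.47045229 -0.14473345  0.01      ] [0.20615447 0.08835207 0.20412454]
comb [[ 0.509  -0.0575  0.051 ]
 [ 0.4901 -0.2244  0.051 ]
 [ 0.4348 -0.2164  0.051 ]
 [ 0.4535 -0.0495  0.051 ]] [ 0.47187683 -0.13693567  0.051     ] [0.16797352 0.05584758 0.16797766]
base yaw of +y rel world +y deg -6.702936008847647
comb yaw of +y rel world +y deg -6.426155987568969
blue [[0.5251 0.3149 0.028 ]
 [0.5262 0.2662 0.028 ]
 [0.4556 0.2604 0.028 ]
 [0.4548 0.3098 0.028 ]] [0.4904 0.2878 0.028 ] yaw 4.449101540346014 [0.04874467 0.07088009 0.04933666]
red [[0.5859 0.1595 0.028 ]
 [0.599  0.1115 0.028 ]
 [0.5328 0.0968 0.028 ]
 [0.5226 0.1425 0.028 ]] [0.5601 0.1276 0.028 ] yaw 13.762928554924784 [0.04974879 0.06787033 0.04687788]
redtop [[0.58080279 0.13160917 0.094     ]
 [0.51639413 0.11816737 0.094     ]]
bluetop [[0.5120822  0.29353279 0.094     ]
 [0.51241139 0.27921351 0.094     ]
 [0.46793102 0.29037551 0.094     ]
 [0.46896268 0.27538811 0.094     ]]
```

```bash
cat >> h.py <<'E'
def plan(xyz,yawdeg,n,q=True):
    """yaw = heading of tool x in world; tool z down"""
    o=r.get_obs(); p=np.array(o['tcp_pos']); R0=Rn.from_rotvec(o['orientation'])
    a=np.radians(yawdeg); x=np.array([np.cos(a),np.sin(a),0]); z=np.array([0,0,-1.]); y=np.cross(z,x)
    R1=Rn.from_matrix(np.c_[x,y,z]); d=(R0.inv()*R1).as_rotvec(); D=np.array(xyz)-p
    print('total mm',(D*1000).round(1),'rot deg',np.degrees(d).round(1))
    tw=d/n/np.radians(120)
    for i in range(n):
        Ri=R0*Rn.from_rotvec(d*i/n)
        print('dp',(Ri.inv().apply(D/n)/.12).round(3).tolist(),'tw',tw.round(3).tolist())
def st():
    o=r.get_obs(); R=Rn.from_rotvec(o['orientation']).as_matrix()
    print('t',round(o['clock'],2),'tcp',o['tcp_pos'].round(4),'yaw',np.degrees(np.arctan2(R[1,0],R[0,0])).round(2),'tilt',R[:2,2].round(4),'F',o['contact_force'].round(2),'M',o['moment'].round(3),'w',round(o['grip_width'],4))
E
python3 - <<'E'
from h import *
f=dict(np.load('pics/wrist0.npz')); print(f['hand_eye'].round(3),r.hold_point_z,f['intrinsics'].round(1))
st()
plan([.455,-.137,.405],-96.4,12)
E
```

```text
[[ 1.     0.     0.001  0.   ]
 [-0.     0.952  0.306 -0.079]
 [-0.001 -0.306  0.952  0.031]
 [ 0.     0.     0.     1.   ]] 0.1547 [[312.4   0.  280.7]
 [  0.  312.4 206.4]
 [  0.    0.    1. ]]
t 0.15 tcp [ 0.2451 -0.6287  0.404 ] yaw -68.7 tilt [-0.0006  0.0012] F [ 0.32 -0.51  0.17] M [-0.001  0.031 -0.018] w 0.0856
total mm [209.9 491.7   1. ] rot deg [ 0.   0.1 27.7]
dp [-0.265, -0.26, -0.0] tw [0.0, 0.0, 0.019]
dp [-0.275, -0.249, -0.0] tw [0.0, 0.0, 0.019]
dp [-0.285, -0.238, -0.0] tw [0.0, 0.0, 0.019]
dp [-0.295, -0.226, -0.0] tw [0.0, 0.0, 0.019]
dp [-0.303, -0.214, -0.0] tw [0.0, 0.0, 0.019]
dp [-0.312, -0.202, -0.001] tw [0.0, 0.0, 0.019]
dp [-0.32, -0.189, -0.001] tw [0.0, 0.0, 0.019]
dp [-0.327, -0.176, -0.001] tw [0.0, 0.0, 0.019]
dp [-0.334, -0.162, -0.001] tw [0.0, 0.0, 0.019]
dp [-0.34, -0.149, -0.001] tw [0.0, 0.0, 0.019]
dp [-0.346, -0.135, -0.001] tw [0.0, 0.0, 0.019]
dp [-0.351, -0.121, -0.001] tw [0.0, 0.0, 0.019]
```

Emit:
apply_moves(
  dp=[
    [-0.265,-0.26,0],
    [-0.275,-0.25,0],
    [-0.285,-0.24,0],
    [-0.295,-0.225,0],
    [-0.305,-0.215,0],
    [-0.31,-0.2,0],
    [-0.32,-0.19,0],
    [-0.33,-0.175,0],
    [-0.335,-0.16,0],
    [-0.34,-0.15,0],
    [-0.345,-0.135,0],
    [-0.35,-0.12,0],
    [0,0,0],
  ],
  twist=[
    [0,0,0.019],
    [0,0,0.019],
    [0,0,0.019],
    [0,0,0.019],
    [0,0,0.019],
    [0,0,0.019],
    [0,0,0.019],
    [0,0,0.019],
    [0,0,0.019],
    [0,0,0.019],
    [0,0,0.019],
    [0,0,0.019],
    [0,0,0],
  ],
  jaw=[0,0,0,0,0,0,0,0,0,0,0,0,0],
)

```text
clock: 1.45
tcp_pos: [0.4634, -0.1196, 0.4007]
orientation: [2.072, -2.36, -0.005]
contact_force: [-1.0, -0.2, 0.3]
grip_width: 0.0854
```

```bash
python3 - <<'E'
from h import *
st()
o=r.get_obs(); f=save('wrist','w1'); np.savez('pics/w1o.npz',**o)
cv2.imwrite('pics/w1b.png',cv2.resize(f['color'][:,:,::-1],None,fx=1.4,fy=1.4))
plan([.4904,.2878,.30],-85.5,11)
E
```

```text
t 1.45 tcp [ 0.4634 -0.1196  0.4007] yaw -97.44 tilt [-0.0027  0.0017] F [-0.96 -0.16  0.25] M [-0.049  0.004  0.032] w 0.0854
total mm [  28.   410.1 -100.5] rot deg [  0.2   0.  -12.1]
dp [-0.311, 0.019, 0.076] tw [0.0, 0.0, -0.009]
dp [-0.311, 0.014, 0.076] tw [0.0, 0.0, -0.009]
dp [-0.311, 0.008, 0.076] tw [0.0, 0.0, -0.009]
dp [-0.311, 0.002, 0.076] tw [0.0, 0.0, -0.009]
dp [-0.311, -0.004, 0.076] tw [0.0, 0.0, -0.009]
dp [-0.311, -0.01, 0.076] tw [0.0, 0.0, -0.009]
dp [-0.311, -0.016, 0.076] tw [0.0, 0.0, -0.009]
dp [-0.311, -0.022, 0.076] tw [0.0, 0.0, -0.009]
dp [-0.31, -0.028, 0.076] tw [0.0, 0.0, -0.009]
dp [-0.31, -0.034, 0.076] tw [0.0, 0.0, -0.009]
dp [-0.309, -0.04, 0.076] tw [0.0, 0.0, -0.009]
```

View pics/w1b.png

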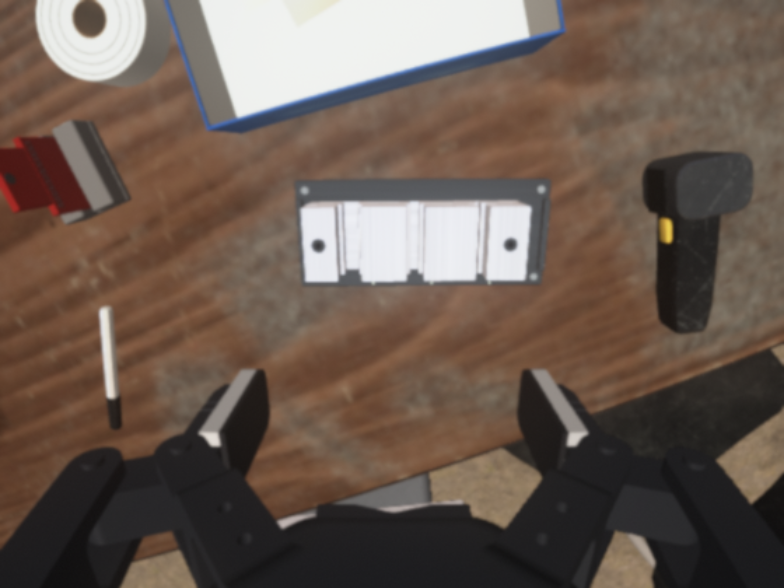

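Wrist view: the comb spans (302,203) to (531,283) in the scaled picture. Slots lie near columns 350, 414 and 482. I'll enlarge for slot edges and move on to blue.

```bash
python3 - <<'E'
from h import *
f=dict(np.load('pics/w1.npz')); b=(205,120,400,210)
cv2.imwrite('pics/w1c.png',cv2.resize(f['color'][b[1]:b[3],b[0]:b[2],::-1],None,fx=4,fy=4,interpolation=cv2.INTER_CUBIC))
g=f['color'].mean(2)
for v in (155,170,185): print(v,g[v,212:384].astype(int).tolist())
E
```

```text
155 [95, 98, 134, 192, 226, 233, 234, 235, 236, 236, 236, 236, 236, 236, 235, 235, 235, 235, 235, 235, 236, 235, 235, 235, 236, 235, 226, 183, 151, 179, 217, 222, 194, 186, 219, 236, 239, 239, 239, 239, 239, 239, 236, 232, 233, 235, 235, 235, 236, 236, 236, 234, 234, 236, 237, 237, 236, 237, 237, 237, 237, 236, 237, 237, 237, 237, 237, 238, 237, 237, 238, 238, 238, 238, 238, 237, 236, 231, 224, 226, 230, 235, 238, 239, 238, 236, 227, 219, 228, 229, 212, 205, 224, 233, 234, 234, 235, 235, 235, 235, 236, 237, 237, 237, 235, 235, 236, 237, 237, 238, 238, 238, 237, 237, 237, 236, 237, 238, 238, 237, 236, 237, 237, 236, 236, 237, 237, 236, 235, 227, 205, 211, 227, 221, 191, 164, 165, 192, 224, 234, 237, 237, 237, 236, 235, 234, 233, 235, 235, 234, 233, 234, 234, 234, 233, 233, 233, 233, 234, 234, 234, 234, 235, 235, 233, 224, 183, 128, 95, 89, 88, 88]
170 [98, 93, 96, 135, 194, 227, 233, 235, 235, 236, 234, 230, 222, 210, 199, 197, 203, 214, 225, 231, 234, 236, 235, 235, 235, 236, 234, 214, 170, 157, 196, 224, 221, 192, 191, 221, 233, 236, 236, 236, 236, 236, 236, 236, 236, 233, 233, 234,
[... 770 characters left out ...]
, 208, 222, 200, 183, 211, 231, 235, 235, 236, 235, 235, 235, 232, 227, 229, 233, 235, 236, 237, 237, 237, 235, 235, 237, 237, 236, 237, 237, 237, 237, 237, 237, 237, 237, 237, 238, 237, 237, 237, 238, 238, 239, 239, 239, 238, 237, 233, 228, 229, 230, 232, 235, 235, 235, 231, 223, 224, 229, 224, 210, 220, 231, 234, 234, 235, 235, 235, 235, 235, 237, 238, 237, 236, 236, 237, 237, 237, 239, 240, 239, 238, 238, 238, 237, 237, 238, 237, 237, 236, 237, 236, 237, 237, 237, 236, 234, 222, 187, 188, 222, 227, 205, 175, 162, 178, 210, 231, 236, 237, 237, 237, 236, 235, 234, 235, 236, 236, 235, 234, 234, 234, 233, 233, 233, 233, 233, 233, 233, 234, 235, 235, 232, 217, 173, 121, 93, 89, 89, 88, 84, 78]
```

View pics/w1c.png

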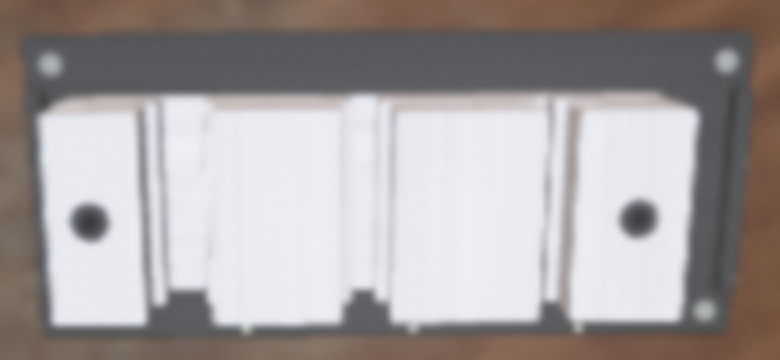

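Emit:
apply_moves(
  dp=[
    [-0.31,0.02,0.076],
    [-0.31,0.015,0.076],
    [-0.31,0.01,0.076],
    [-0.31,0,0.076],
    [-0.31,-0.005,0.076],
    [-0.31,-0.01,0.076],
    [-0.31,-0.015,0.076],
    [-0.31,-0.02,0.076],
    [-0.31,-0.03,0.076],
    [-0.31,-0.035,0.076],
    [-0.31,-0.04,0.076],
    [0,0,0],
  ],
  twist=[
    [0,0,-0.009],
    [0,0,-0.009],
    [0,0,-0.009],
    [0,0,-0.009],
    [0,0,-0.009],
    [0,0,-0.009],
    [0,0,-0.009],
    [0,0,-0.009],
    [0,0,-0.009],
    [0,0,-0.009],
    [0,0,-0.009],
    [0,0,0],
  ],
  jaw=[0,0,0,0,0,0,0,0,60,60,60,60],
)

```text
clock: 2.7
tcp_pos: [0.4971, 0.2833, 0.2924]
orientation: [2.281, -2.147, 0.005]
contact_force: [0.8, -0.2, -0.3]
grip_width: 0.0651
```

```bash
python3 - <<'E'
from h import *
st()
o=r.get_obs(); f=save('wrist','w2'); np.savez('pics/w2o.npz',**o)
cv2.imwrite('pics/w2b.png',cv2.resize(f['color'][:,:,::-1],None,fx=1.4,fy=1.4))
E
```

```text
t 2.7 tcp [0.4971 0.2833 0.2924] yaw -86.55 tilt [-0.004  -0.0089] F [ 0.78 -0.17 -0.28] M [ 0.024  0.06  -0.02 ] w 0.0651
```

View pics/w2b.png

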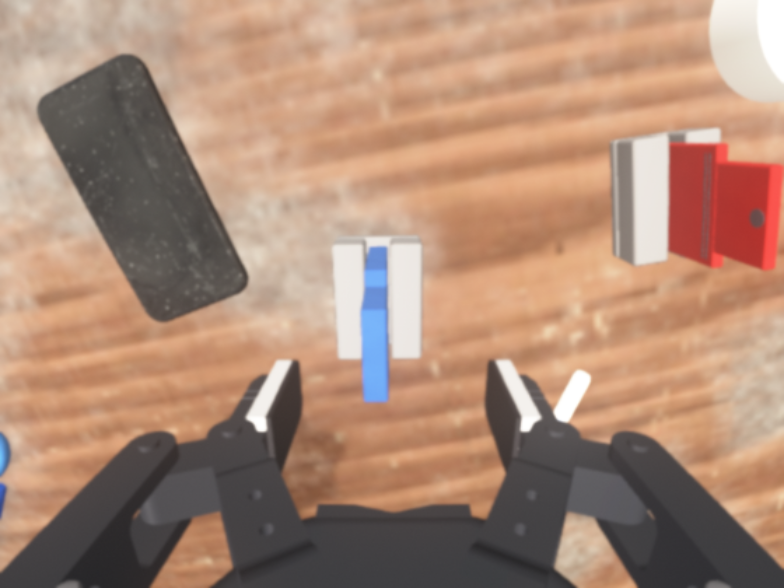

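Blue view: cradle corners at (334,242), (420,240), (421,357), (338,358). The tab top runs from (363–386,308) to (363–388,401).

```bash
python3 - <<'E'
from h import *
f=dict(np.load('pics/w2.npz'));o=dict(np.load('pics/w2o.npz'))
sc=lambda L,s,b=(0,0):[((u+.5)/s-.5+b[0],(v+.5)/s-.5+b[1]) for u,v in L]
q=onplane(f,sc([(334,242),(420,240),(421,357),(338,358)],1.4),.028,o); x=q[0]-q[3]+q[1]-q[2]
print('cradle',q.mean(0).round(4),np.degrees(np.arctan2(x[1],x[0])),np.linalg.norm(np.diff(q,axis=0),axis=1))
q=onplane(f,sc([(363,308),(386,308),(388,401),(363,401)],1.4),.094,o); x=q[0]-q[3]+q[1]-q[2]
print('tab',q.mean(0).round(4),np.degrees(np.arctan2(x[1],x[0])),np.linalg.norm(np.diff(q,axis=0),axis=1))
w=dict(np.load('pics/w1.npz'));wo=dict(np.load('pics/w1o.npz'))
b=(205,120)
co=onplane(w,sc([(40,110),(697,108),(684,320),(50,325)],4,b),.051,wo);print('comb',co.round(4),co.mean(0),np.linalg.norm(np.diff(co,axis=0),axis=1))
ya=co[0]-co[1]+co[3]-co[2]; print('yaw',np.degrees(np.arctan2(-ya[0],ya[1])))
for n,L in [('wide',[(140,108),(212,108),(210,320),(148,322)]),('mid',[(345,108),(395,108),(391,320),(343,322)]),('nar',[(546,108),(579,108),(568,320),(542,320)])]:
    e=onplane(w,sc(L,4,b),.051,wo); print(n,e.mean(0).round(4),np.linalg.norm(e[0]-e[1]),np.linalg.norm(e[3]-e[2]))
m=onplane(w,sc([(247,330),(413,329),(577,328)],4,b),.01,wo);print('marks',m.round(4))
bs=onplane(w,sc([(50,64),(727,61),(705,310)],4,b),.01,wo);print('screws',bs.round(4))
plan([.4905,.2878,.2347],-85.5,3)
E
```

```text
cradle [0.4923 0.2892 0.028 ] 4.015632948975026 [0.04666445 0.07036977 0.0491962 ]
tab [0.4914 0.289  0.094 ] 3.232303415037535 [0.00938662 0.04382724 0.01102889]
comb [[ 0.5109 -0.0575  0.051 ]
 [ 0.49   -0.2233  0.051 ]
 [ 0.4339 -0.2177  0.051 ]
 [ 0.4544 -0.0492  0.051 ]] [ 0.47230028 -0.13692867  0.051     ] [0.16713592 0.05640604 0.16973842]
yaw -7.042643286808798
wide [ 0.4789 -0.0878  0.051 ] 0.018264059414288106 0.016578554410804483
mid [ 0.4725 -0.137   0.051 ] 0.012658999599025925 0.012793620378965143
nar [ 0.4663 -0.1861  0.051 ] 0.008419063662426448 0.006978081797207888
marks [[ 0.4339 -0.0977  0.01  ]
 [ 0.4277 -0.1473  0.01  ]
 [ 0.4217 -0.1966  0.01  ]]
screws [[ 0.5193 -0.0535  0.01  ]
 [ 0.4957 -0.2445  0.01  ]
 [ 0.4224 -0.2355  0.01  ]]
total mm [ -7.2   7.3 -57.8] rot deg [ 0.3 -0.6 -1.2]
dp [-0.023, 0.018, 0.161] tw [0.001, -0.002, -0.003]
dp [-0.023, 0.018, 0.161] tw [0.001, -0.002, -0.003]
dp [-0.022, 0.018, 0.161] tw [0.001, -0.002, -0.003]
```

```bash
python3 - <<'E'
from h import *
plan([.4915,.289,.2347],-86,5)
E
```

```text
total mm [ -6.2   8.5 -57.8] rot deg [ 0.3 -0.6 -0.7]
dp [-0.016, 0.009, 0.096] tw [0.0, -0.001, -0.001]
dp [-0.016, 0.009, 0.096] tw [0.0, -0.001, -0.001]
dp [-0.015, 0.009, 0.096] tw [0.0, -0.001, -0.001]
dp [-0.015, 0.009, 0.096] tw [0.0, -0.001, -0.001]
dp [-0.015, 0.009, 0.096] tw [0.0, -0.001, -0.001]
```

Emit:
apply_moves(
  dp=[
    [-0.04,0.022,0.1],
    [-0.035,0.022,0.1],
    [0,0,0.1],
    [0,0,0],
  ],
  twist=[
    [0,-0.002,-0.003],
    [0,-0.002,-0.002],
    [0,0,0],
    [0,0,0],
  ],
  jaw=[60,60,60,60],
)

```text
clock: 3.15
tcp_pos: [0.4926, 0.2833, 0.2528]
orientation: [2.283, -2.146, 0.001]
contact_force: [0.9, -0.8, 0.4]
grip_width: 0.0652
```

```bash
python3 - <<'E'
from h import *
st()
plan([.4915,.289,.2347],-86,2)
E
```

```text
t 3.15 tcp [0.4926 0.2833 0.2528] yaw -86.47 tilt [-0.0052 -0.0068] F [ 0.9  -0.84  0.35] M [ 0.02   0.024 -0.031] w 0.0652
total mm [ -1.1   5.7 -18.1] rot deg [ 0.3 -0.4 -0.5]
dp [-0.024, 0.003, 0.075] tw [0.001, -0.002, -0.002]
dp [-0.024, 0.003, 0.075] tw [0.001, -0.002, -0.002]
```

Emit:
apply_moves(
  dp=[
    [-0.045,0.003,0],
    [0,0,0],
  ],
  twist=[
    [0.002,-0.004,-0.004],
    [0,0,0],
  ],
  jaw=[60,60],
)

```text
clock: 3.35
tcp_pos: [0.4921, 0.2879, 0.2522]
orientation: [2.297, -2.143, -0.004]
contact_force: [-0.9, 0.3, -0.4]
grip_width: 0.0653
```

```bash
python3 - <<'E'
from h import *
st()
plan([.4915,.289,.2347],-86,1)
E
```

```text
t 3.35 tcp [0.4921 0.2879 0.2522] yaw -86.04 tilt [-0.0019  0.0016] F [-0.88  0.29 -0.38] M [-0.005  0.014 -0.024] w 0.0653
total mm [ -0.6   1.1 -17.5] rot deg [ 0.1  0.1 -0. ]
dp [-0.009, 0.004, 0.146] tw [0.001, 0.001, -0.0]
```

Emit:
apply_moves(
  dp=[
    [-0.008,0.004,0.073],
    [0,0,0.073],
    [0,0,0],
    [0,0,0],
    [0,0,0],
    [0,0,0],
    [0,0,0],
    [0,0,0],
    [0,0,0],
    [0,0,0],
  ],
  twist=[
    [0,0,0],
    [0,0,0],
    [0,0,0],
    [0,0,0],
    [0,0,0],
    [0,0,0],
    [0,0,0],
    [0,0,0],
    [0,0,0],
    [0,0,0],
  ],
  jaw=[60,100,150,190,210,255,255,255,255,255],
  grip_force=40,
)

```text
clock: 4.35
tcp_pos: [0.4919, 0.2889, 0.2341]
orientation: [-2.295, 2.143, 0.003]
contact_force: [-0.7, 0.2, -2.1]
grip_width: 0.0105
```

```bash
python3 - <<'E'
from h import *
st()
plan([.4915,.289,.33],-86,2)
E
```

```text
t 4.35 tcp [0.4919 0.2889 0.2341] yaw -86.06 tilt [-0.0004  0.0022] F [-0.72  0.24 -2.06] M [ 0.026 -0.074  0.022] w 0.0105
total mm [-0.4  0.1 95.9] rot deg [ 0.   0.1 -0.1]
dp [-0.001, 0.002, -0.4] tw [0.0, 0.001, -0.0]
dp [-0.001, 0.001, -0.4] tw [0.0, 0.001, -0.0]
```

Emit:
apply_moves(
  dp=[
    [0,0,-0.1],
    [0,0,-0.2],
    [0,0,-0.35],
    [0,0,-0.4],
    [0,0,0],
  ],
  twist=[
    [0,0,0],
    [0,0,0],
    [0,0,0],
    [0,0,0],
    [0,0,0],
  ],
  jaw=[255,255,255,255,255],
)

```text
clock: 4.85
tcp_pos: [0.4914, 0.2886, 0.3662]
orientation: [2.296, -2.142, -0.005]
contact_force: [0.3, 0.2, -1.7]
grip_width: 0.0104
```

```bash
python3 - <<'E'
from h import *
st()
plan([.4724,-.1369,.33],-96.9,12)
E
```

```text
t 4.85 tcp [0.4914 0.2886 0.3662] yaw -86.0 tilt [-0.0033  0.0011] F [ 0.25  0.16 -1.7 ] M [ 0.034 -0.069  0.016] w 0.0104
total mm [ -19.  -425.5  -36.2] rot deg [ 0.2  0.1 10.9]
dp [0.294, 0.034, 0.025] tw [0.0, 0.0, 0.008]
dp [0.294, 0.029, 0.025] tw [0.0, 0.0, 0.008]
dp [0.295, 0.024, 0.025] tw [0.0, 0.0, 0.008]
dp [0.295, 0.02, 0.025] tw [0.0, 0.0, 0.008]
dp [0.295, 0.015, 0.025] tw [0.0, 0.0, 0.008]
dp [0.296, 0.01, 0.025] tw [0.0, 0.0, 0.008]
dp [0.296, 0.006, 0.025] tw [0.0, 0.0, 0.008]
dp [0.296, 0.001, 0.025] tw [0.0, 0.0, 0.008]
dp [0.296, -0.004, 0.025] tw [0.0, 0.0, 0.008]
dp [0.296, -0.008, 0.025] tw [0.0, 0.0, 0.008]
dp [0.296, -0.013, 0.025] tw [0.0, 0.0, 0.008]
dp [0.295, -0.018, 0.025] tw [0.0, 0.0, 0.008]
```

Emit:
apply_moves(
  dp=[
    [0.15,0.015,0],
    [0.295,0.03,0.02],
    [0.295,0.025,0.025],
    [0.295,0.02,0.025],
    [0.295,0.015,0.025],
    [0.295,0.01,0.025],
    [0.295,0.005,0.025],
    [0.295,0,0.025],
    [0.295,-0.005,0.025],
    [0.295,-0.01,0.025],
    [0.295,-0.013,0.025],
    [0.2,-0.015,0.025],
    [0.1,-0.015,0.025],
    [0,0,0],
    [0,0,0],
  ],
  twist=[
    [0,0,0.008],
    [0,0,0.008],
    [0,0,0.008],
    [0,0,0.008],
    [0,0,0.008],
    [0,0,0.008],
    [0,0,0.008],
    [0,0,0.008],
    [0,0,0.008],
    [0,0,0.008],
    [0,0,0.008],
    [0,0,0],
    [0,0,0],
    [0,0,0],
    [0,0,0],
  ],
  jaw=[255,255,255,255,255,255,255,255,255,255,255,255,255,255,255],
)

```text
clock: 6.35
tcp_pos: [0.4565, -0.1468, 0.324]
orientation: [2.054, -2.36, -0.018]
contact_force: [0.7, -0.2, -2.4]
grip_width: 0.0104
```

```bash
python3 - <<'E'
from h import *
st()
plan([.4724,-.1369,.295],-96.9,2)
E
```

```text
t 6.35 tcp [ 0.4565 -0.1468  0.324 ] yaw -97.94 tilt [-0.0174  0.0003] F [ 0.67 -0.2  -2.39] M [ 0.099 -0.032  0.038] w 0.0104
total mm [ 15.9   9.9 -29. ] rot deg [ 1.  -0.1 -1. ]
dp [-0.05, -0.062, 0.12] tw [0.004, -0.0, -0.004]
dp [-0.05, -0.061, 0.12] tw [0.004, -0.0, -0.004]
```

Emit:
apply_moves(
  dp=[
    [-0.05,-0.06,0.1],
    [-0.05,-0.06,0.1],
    [0,0,0],
    [0,0,0],
  ],
  twist=[
    [0.004,0,-0.004],
    [0.004,0,-0.004],
    [0,0,0],
    [0,0,0],
  ],
  jaw=[255,255,255,255],
)

```text
clock: 6.75
tcp_pos: [0.4729, -0.1311, 0.2999]
orientation: [-2.092, 2.344, 0.0]
contact_force: [-0.2, -0.1, -1.5]
grip_width: 0.0105
```

```bash
python3 - <<'E'
from h import *
st()
o=r.get_obs(); f=save('wrist','w3'); np.savez('pics/w3o.npz',**o)
cv2.imwrite('pics/w3b.png',cv2.resize(f['color'][:,:,::-1],None,fx=1.4,fy=1.4))
save('scene','s3')
plan([.4724,-.1369,.282],-96.9,2)
E
```

```text
t 6.75 tcp [ 0.4729 -0.1311  0.2999] yaw -96.51 tilt [0.     0.0002] F [-0.22 -0.11 -1.5 ] M [ 0.004 -0.05   0.033] w 0.0105
total mm [ -0.5  -5.4 -18.1] rot deg [-0.   0.   0.3]
dp [0.022, -0.0, 0.075] tw [-0.0, 0.0, 0.001]
dp [0.022, -0.001, 0.075] tw [-0.0, 0.0, 0.001]
```

View pics/w3b.png

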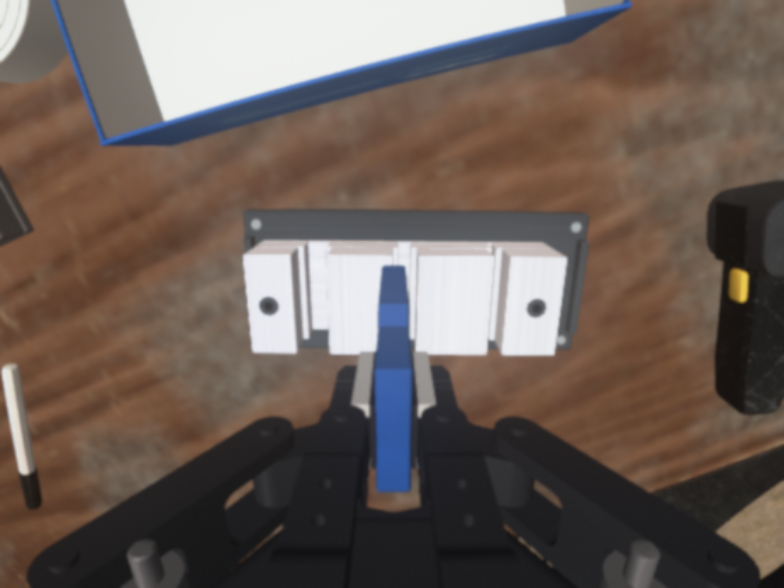

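Wrist view: the plate's lower far edge is at (381–406,266) and the middle slot mouth at about columns 395–416. The plate is slightly left of the slot, consistent with the 5 mm of y still to go.

```bash
python3 - <<'E'
from h import *
f=dict(np.load('pics/w3.npz'));o=dict(np.load('pics/w3o.npz'))
b=(260,155,320,300)
b=(160,165,420,265)
cv2.imwrite('pics/w3c.png',cv2.resize(f['color'][b[1]:b[3],b[0]:b[2],::-1],None,fx=3,fy=3,interpolation=cv2.INTER_CUBIC))
E
```

```text
(no output)
```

View pics/w3c.png

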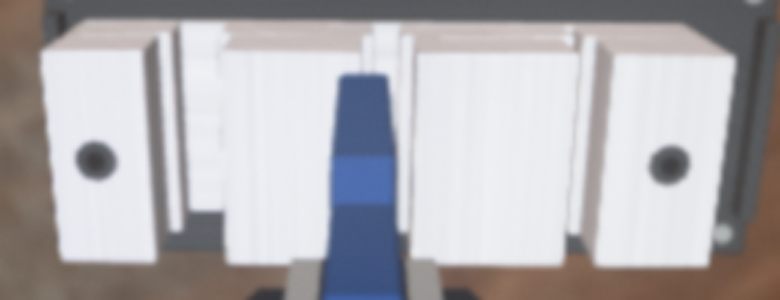

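```bash
python3 - <<'E'
from h import *
f=dict(np.load('pics/w3.npz'));o=dict(np.load('pics/w3o.npz'));b=(160,165)
sc=lambda L,s,b=(0,0):[((u+.5)/s-.5+b[0],(v+.5)/s-.5+b[1]) for u,v in L]
zb=o['tcp_pos'][2]-.2261
e=onplane(f,sc([(340,74),(388,74)],3,b),zb,o); print('plate bottom far edge',e.round(4),np.linalg.norm(e[0]-e[1]))
for n,z,L in [('holes',.051,[(96,160),(669,165)]),('mid far',.051,[(361,51),(415,52)]),('nar near',.051,[(566,264),(596,266)]),('nar far',.051,[(578,53),(606,54)]),('wide near',.051,[(156,262),(226,264)]),('corners',.051,[(42,50),(735,56),(709,266),(61,262)])]:
    q=onplane(f,sc(L,3,b),z,o); print(n,q.round(4).tolist(),'mean',q.mean(0).round(4),np.linalg.norm(q[0]-q[1]).round(4))
a=np.radians(-6.9); X=np.array([np.cos(a),np.sin(a)]);Y=np.array([-np.sin(a),np.cos(a)])
c=e.mean(0)[:2]-X*.030; print('plate centre',c, 'vs tcp',o['tcp_pos'][:2], 'in rack frame diff',(c-o['tcp_pos'][:2])@X,(c-o['tcp_pos'][:2])@Y)
E
```

```text
plate bottom far edge [[ 0.5014 -0.1292  0.0738]
 [ 0.5003 -0.1395  0.0738]] 0.01032969890322996
holes [[0.4806, -0.0649, 0.051], [0.4631, -0.2067, 0.051]] mean [ 0.4718 -0.1358  0.051 ] 0.1429
mid far [[0.5006, -0.1336, 0.051], [0.4989, -0.1464, 0.051]] mean [ 0.4998 -0.14    0.051 ] 0.0129
nar near [[0.4388, -0.1798, 0.051], [0.4373, -0.1875, 0.051]] mean [ 0.4381 -0.1836  0.051 ] 0.0079
nar far [[0.4943, -0.1852, 0.051], [0.4933, -0.1919, 0.051]] mean [ 0.4938 -0.1886  0.051 ] 0.0068
wide near [[0.4513, -0.0748, 0.051], [0.4488, -0.0927, 0.051]] mean [ 0.4501 -0.0837  0.051 ] 0.0181
corners [[0.5097, -0.0575, 0.051], [0.4894, -0.2232, 0.051], [0.4337, -0.217, 0.051], [0.454, -0.0501, 0.051]] mean [ 0.4717 -0.1369  0.051 ] 0.167
plate centre [ 0.47105965 -0.13072423] vs tcp [ 0.47294176 -0.13113049] in rack frame diff -0.0019172832709846532 0.00017720860648676252
```

Emit:
apply_moves(
  dp=[
    [0.045,0,0.05],
    [0,0,0.04],
    [0,0,0],
    [0,0,0],
  ],
  twist=[
    [0,0,0.003],
    [0,0,0],
    [0,0,0],
    [0,0,0],
  ],
  jaw=[255,255,255,255],
)

```text
clock: 7.25
tcp_pos: [0.4718, -0.138, 0.2895]
orientation: [-2.081, 2.353, -0.003]
contact_force: [0.5, 1.0, -1.9]
grip_width: 0.0107
```

```bash
python3 - <<'E'
from h import *
st()
plan([.4724,-.1368,.278],-96.9,1)
E
```

```text
t 7.25 tcp [ 0.4718 -0.138   0.2895] yaw -97.02 tilt [ 0.0018 -0.0009] F [ 0.52  1.01 -1.93] M [ 0.036  0.006 -0.016] w 0.0107
total mm [  0.6   1.2 -11.5] rot deg [-0.1 -0.  -0.1]
dp [-0.01, -0.003, 0.096] tw [-0.001, -0.0, -0.001]
```

Emit:
apply_moves(
  dp=[
    [-0.01,-0.003,0.04],
    [0,0,0.04],
    [0,0,0],
    [0,0,0],
  ],
  twist=[
    [0,0,0],
    [0,0,0],
    [0,0,0],
    [0,0,0],
  ],
  jaw=[255,255,255,255],
)

```text
clock: 7.65
tcp_pos: [0.4724, -0.1368, 0.279]
orientation: [-2.08, 2.353, -0.003]
contact_force: [0.2, 0.4, -1.7]
grip_width: 0.0107
```

```bash
python3 - <<'E'
from h import *
st()
plan([.4724,-.1368,.278],-96.9,1)
E
```

```text
t 7.65 tcp [ 0.4724 -0.1368  0.279 ] yaw -97.04 tilt [ 0.0016 -0.0008] F [ 0.16  0.35 -1.73] M [0.01  0.069 0.017] w 0.0107
total mm [ 0. -0. -1.] rot deg [-0.1 -0.  -0.1]
dp [-0.0, -0.0, 0.008] tw [-0.001, -0.0, -0.001]
```

Emit:
apply_moves(
  dp=[
    [0,0,0.016],
    [0,0,0.016],
    [0,0,0],
  ],
  twist=[
    [0,0,0],
    [0,0,0],
    [0,0,0],
  ],
  jaw=[255,255,255],
)

```text
clock: 7.95
tcp_pos: [0.4724, -0.1367, 0.2749]
orientation: [-2.081, 2.353, -0.003]
contact_force: [-0.4, -0.8, -1.9]
grip_width: 0.0106
```

```bash
python3 - <<'E'
from h import *
st()
E
```

```text
t 7.95 tcp [ 0.4724 -0.1367  0.2749] yaw -97.03 tilt [ 0.0018 -0.0008] F [-0.39 -0.84 -1.95] M [-0.02   0.023 -0.021] w 0.0106
```

Emit:
apply_moves(
  dp=[
    [0,0,0.016],
    [0,0,0.016],
    [0,0,0],
  ],
  twist=[
    [0,0,0],
    [0,0,0],
    [0,0,0],
  ],
  jaw=[255,255,255],
)

```text
clock: 8.25
tcp_pos: [0.4725, -0.1368, 0.2708]
orientation: [-2.08, 2.353, -0.003]
contact_force: [-0.1, -0.1, -1.5]
grip_width: 0.0105
```

```bash
python3 - <<'E'
from h import *
st()
E
```

```text
t 8.25 tcp [ 0.4725 -0.1368  0.2708] yaw -97.03 tilt [ 0.0021 -0.0009] F [-0.11 -0.06 -1.45] M [-0.001  0.02  -0.041] w 0.0105
```

Emit:
apply_moves(
  dp=[
    [0,0,0.025],
    [0,0,0.025],
    [0,0,0.025],
    [0,0,0],
  ],
  twist=[
    [0,0,0],
    [0,0,0],
    [0,0,0],
    [0,0,0],
  ],
  jaw=[255,255,255,255],
)

```text
clock: 8.65
tcp_pos: [0.4725, -0.1368, 0.261]
orientation: [-2.08, 2.353, -0.003]
contact_force: [-0.1, 0.5, -1.3]
grip_width: 0.0104
```

```bash
python3 - <<'E'
from h import *
st()
E
```

```text
t 8.65 tcp [ 0.4725 -0.1368  0.261 ] yaw -97.03 tilt [ 0.002  -0.0009] F [-0.09  0.48 -1.33] M [0.023 0.017 0.042] w 0.0104
```

Emit:
apply_moves(
  dp=[
    [0,0,0.012],
    [0,0,0.012],
    [0,0,0.012],
    [0,0,0],
  ],
  twist=[
    [0,0,0],
    [0,0,0],
    [0,0,0],
    [0,0,0],
  ],
  jaw=[255,255,255,255],
)

```text
clock: 9.05
tcp_pos: [0.4727, -0.1368, 0.2565]
orientation: [-2.08, 2.353, -0.004]
contact_force: [0.1, 0.9, 0.8]
grip_width: 0.0104
```

```bash
python3 - <<'E'
from h import *
st()
E
```

```text
t 9.05 tcp [ 0.4727 -0.1368  0.2565] yaw -97.04 tilt [ 0.0023 -0.001 ] F [0.06 0.91 0.82] M [0.099 0.309 0.055] w 0.0104
```

Emit:
apply_moves(
  dp=[
    [0,0,0],
    [0,0,0],
    [0,0,0],
    [0,0,0],
    [0,0,0],
    [0,0,0],
  ],
  twist=[
    [0,0,0],
    [0,0,0],
    [0,0,0],
    [0,0,0],
    [0,0,0],
    [0,0,0],
  ],
  jaw=[220,210,200,180,140,140],
)

```text
clock: 9.65
tcp_pos: [0.4733, -0.1369, 0.2572]
orientation: [-2.08, 2.352, -0.006]
contact_force: [-1.3, -0.5, -0.9]
grip_width: 0.0386
```

```bash
python3 - <<'E'
from h import *
st()
plan([.4724,-.1368,.37],-96.9,3)
E
```

```text
t 9.65 tcp [ 0.4733 -0.1369  0.2572] yaw -97.03 tilt [ 0.0042 -0.0013] F [-1.29 -0.46 -0.9 ] M [ 0.036  0.035 -0.084] w 0.0386
total mm [-9.000e-01  1.000e-01  1.128e+02] rot deg [-0.2 -0.  -0.1]
dp [0.0, 0.001, -0.313] tw [-0.001, -0.0, -0.0]
dp [0.0, 0.002, -0.313] tw [-0.001, -0.0, -0.0]
dp [0.0, 0.002, -0.313] tw [-0.001, -0.0, -0.0]
```

Emit:
apply_moves(
  dp=[
    [0,0,-0.1],
    [0,0,-0.25],
    [0,0,-0.35],
    [0,0,-0.35],
    [0,0,0],
  ],
  twist=[
    [0,0,0],
    [0,0,0],
    [0,0,0],
    [0,0,0],
    [0,0,0],
  ],
  jaw=[140,140,140,140,140],
)

```text
clock: 10.15
tcp_pos: [0.4725, -0.1364, 0.39]
orientation: [-2.081, 2.351, -0.003]
contact_force: [1.2, -0.6, 0.8]
grip_width: 0.0383
```

```bash
python3 - <<'E'
from h import *
st()
o=r.get_obs(); f=save('wrist','w4'); np.savez('pics/w4o.npz',**o)
cv2.imwrite('pics/w4b.png',cv2.resize(f['color'][:,:,::-1],None,fx=1.4,fy=1.4))
plan([.558,.128,.31],-76.2,9)
E
```

```text
t 10.15 tcp [ 0.4725 -0.1364  0.39  ] yaw -96.99 tilt [ 0.0023 -0.0002] F [ 1.22 -0.56  0.83] M [-0.033  0.009  0.013] w 0.0383
total mm [ 86.3 264.3 -77.7] rot deg [  0.1   0.  -20.8]
dp [-0.253, -0.05, 0.072] tw [0.0, 0.0, -0.019]
dp [-0.25, -0.06, 0.072] tw [0.0, 0.0, -0.019]
dp [-0.248, -0.07, 0.072] tw [0.0, 0.0, -0.019]
dp [-0.245, -0.08, 0.072] tw [0.0, 0.0, -0.019]
dp [-0.241, -0.09, 0.072] tw [0.0, 0.0, -0.019]
dp [-0.238, -0.099, 0.072] tw [0.0, 0.0, -0.019]
dp [-0.233, -0.109, 0.072] tw [0.0, 0.0, -0.019]
dp [-0.229, -0.118, 0.072] tw [0.0, 0.0, -0.019]
dp [-0.224, -0.127, 0.072] tw [0.0, 0.0, -0.019]
```

View pics/w4b.png

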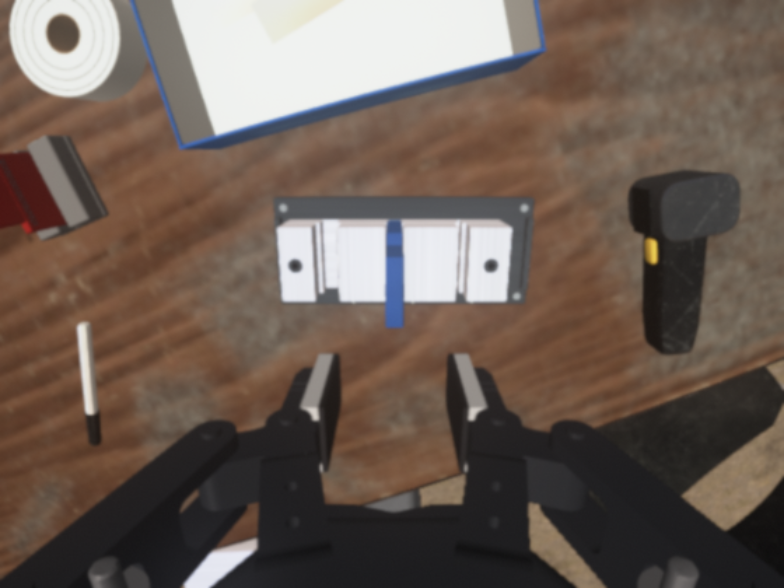

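The blue plate stands upright in the middle slot at (395,222–327). On to red.

Emit:
apply_moves(
  dp=[
    [-0.255,-0.05,0.05],
    [-0.25,-0.06,0.072],
    [-0.25,-0.07,0.072],
    [-0.245,-0.08,0.072],
    [-0.24,-0.09,0.072],
    [-0.24,-0.1,0.072],
    [-0.235,-0.11,0.072],
    [-0.15,-0.08,0.072],
    [-0.1,-0.055,0.05],
    [0,0,0],
    [0,0,0],
  ],
  twist=[
    [0,0,-0.019],
    [0,0,-0.019],
    [0,0,-0.019],
    [0,0,-0.019],
    [0,0,-0.019],
    [0,0,-0.019],
    [0,0,-0.019],
    [0,0,-0.019],
    [0,0,-0.019],
    [0,0,0],
    [0,0,0],
  ],
  jaw=[140,140,140,140,140,90,60,60,60,60,60],
)

```text
clock: 11.3
tcp_pos: [0.5484, 0.1076, 0.3068]
orientation: [2.47, -1.926, -0.011]
contact_force: [0.4, -0.1, 1.1]
grip_width: 0.0652
```

```bash
python3 - <<'E'
from h import *
st()
o=r.get_obs(); f=save('wrist','w5'); np.savez('pics/w5o.npz',**o)
cv2.imwrite('pics/w5b.png',cv2.resize(f['color'][:,:,::-1],None,fx=1.4,fy=1.4))
plan([.558,.128,.31],-76.2,1)
E
```

```text
t 11.3 tcp [0.5484 0.1076 0.3068] yaw -75.88 tilt [-0.0114 -0.0032] F [ 0.44 -0.08  1.13] M [ 0.01   0.067 -0.002] w 0.0652
total mm [ 9.7 20.5  3.1] rot deg [ 0.7 -0.   0.3]
dp [-0.146, -0.119, -0.027] tw [0.006, -0.0, 0.002]
```

View pics/w5b.png

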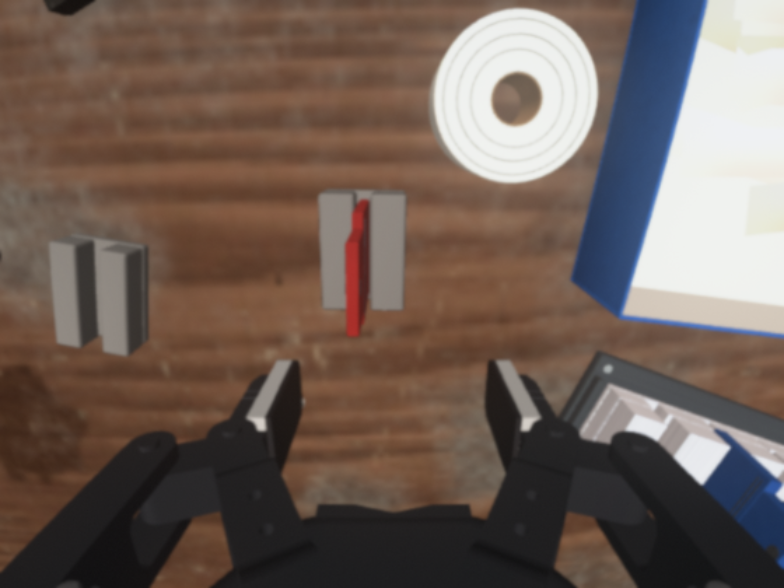

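Red view: cradle corners (319,196), (405,195), (403,309), (323,308), tab top from (353,243) to (353,335).

```bash
python3 - <<'E'
from h import *
f=dict(np.load('pics/w5.npz'));o=dict(np.load('pics/w5o.npz'))
sc=lambda L,s,b=(0,0):[((u+.5)/s-.5+b[0],(v+.5)/s-.5+b[1]) for u,v in L]
q=onplane(f,sc([(319,196),(405,195),(403,309),(323,308)],1.4),.028,o); x=q[0]-q[3]+q[1]-q[2]
print('cradle',q.mean(0).round(4),np.degrees(np.arctan2(x[1],x[0])),np.linalg.norm(np.diff(q,axis=0),axis=1))
q=onplane(f,sc([(347,240),(359,240),(359,335),(347,335)],1.4),.094,o); x=q[0]-q[3]+q[1]-q[2]
print('tab',q.mean(0).round(4),np.degrees(np.arctan2(x[1],x[0])),np.linalg.norm(np.diff(q,axis=0),axis=1))
plan([.5605,.128,.27],-76,2)
E
```

```text
cradle [0.5612 0.129  0.028 ] 13.418148742713157 [0.04804526 0.06801611 0.04845063]
tab [0.5619 0.1289 0.094 ] 12.469610285872387 [0.00506253 0.04375539 0.00544416]
total mm [ 12.2  20.5 -36.9] rot deg [ 0.7 -0.   0.1]
dp [-0.071, -0.072, 0.153] tw [0.003, -0.0, 0.0]
dp [-0.071, -0.071, 0.153] tw [0.003, -0.0, 0.0]
```

Emit:
apply_moves(
  dp=[
    [-0.075,-0.072,0.15],
    [-0.075,-0.072,0.15],
    [0,0,0],
    [0,0,0],
  ],
  twist=[
    [0.003,0,0.003],
    [0.003,0,0.003],
    [0,0,0],
    [0,0,0],
  ],
  jaw=[60,60,60,60],
)

```text
clock: 11.75
tcp_pos: [0.5615, 0.1227, 0.2724]
orientation: [2.454, -1.961, 0.009]
contact_force: [-0.2, -0.1, -0.1]
grip_width: 0.0652
```

```bash
python3 - <<'E'
from h import *
st()
plan([.561,.129,.26],-76.7,1)
E
```

```text
t 11.75 tcp [0.5615 0.1227 0.2724] yaw -77.23 tilt [ 0.0044 -0.0038] F [-0.21 -0.11 -0.08] M [-0.023 -0.002  0.013] w 0.0652
total mm [ -0.5   6.3 -12.4] rot deg [-0.2 -0.3 -0.5]
dp [-0.053, -0.007, 0.103] tw [-0.002, -0.002, -0.004]
```

Emit:
apply_moves(
  dp=[
    [-0.053,-0.006,0.08],
    [0,0,0.02],
    [0,0,0],
    [0,0,0],
  ],
  twist=[
    [-0.002,-0.002,-0.004],
    [0,0,0],
    [0,0,0],
    [0,0,0],
  ],
  jaw=[60,60,60,60],
)

```text
clock: 12.15
tcp_pos: [0.561, 0.1269, 0.2618]
orientation: [2.46, -1.953, 0.003]
contact_force: [0.1, 0.1, -0.8]
grip_width: 0.0655
```

```bash
python3 - <<'E'
from h import *
st()
plan([.561,.129,.2342],-76.7,2)
E
```

```text
t 12.15 tcp [0.561  0.1269 0.2618] yaw -76.9 tilt [ 0.0012 -0.0014] F [ 0.11  0.15 -0.77] M [ 0.005  0.027 -0.033] w 0.0655
total mm [  0.    2.1 -27.6] rot deg [-0.  -0.1 -0.2]
dp [-0.009, -0.002, 0.115] tw [-0.0, -0.0, -0.001]
dp [-0.009, -0.002, 0.115] tw [-0.0, -0.0, -0.001]
```

Emit:
apply_moves(
  dp=[
    [-0.018,-0.003,0.1],
    [-0.002,0,0.1],
    [0,0,0.03],
    [0,0,0],
    [0,0,0],
    [0,0,0],
    [0,0,0],
    [0,0,0],
    [0,0,0],
    [0,0,0],
    [0,0,0],
  ],
  twist=[
    [0,0,-0.002],
    [0,0,0],
    [0,0,0],
    [0,0,0],
    [0,0,0],
    [0,0,0],
    [0,0,0],
    [0,0,0],
    [0,0,0],
    [0,0,0],
    [0,0,0],
  ],
  jaw=[60,60,100,150,190,220,255,255,255,255,255],
  grip_force=40,
)

```text
clock: 13.25
tcp_pos: [0.5607, 0.1293, 0.2319]
orientation: [2.464, -1.948, 0.003]
contact_force: [-0.4, 0.4, -2.4]
grip_width: 0.0057
```

```bash
python3 - <<'E'
from h import *
st()
E
```

```text
t 13.25 tcp [0.5607 0.1293 0.2319] yaw -76.65 tilt [ 0.0013 -0.0016] F [-0.37  0.43 -2.4 ] M [-0.008 -0.036 -0.004] w 0.0057
```

Emit:
apply_moves(
  dp=[
    [0,0,-0.1],
    [0,0,-0.2],
    [0,0,-0.4],
    [0,0,-0.4],
    [0,0,-0.08],
    [0,0,0],
  ],
  twist=[
    [0,0,0],
    [0,0,0],
    [0,0,0],
    [0,0,0],
    [0,0,0],
    [0,0,0],
  ],
  jaw=[255,255,255,255,255,255],
)

```text
clock: 13.85
tcp_pos: [0.5599, 0.1296, 0.3815]
orientation: [2.465, -1.946, 0.001]
contact_force: [-0.4, -0.5, -1.0]
grip_width: 0.0055
```

```bash
python3 - <<'E'
from h import *
st()
plan([.4664,-.1862,.375],-96.9,10)
E
```

```text
t 13.85 tcp [0.5599 0.1296 0.3815] yaw -76.6 tilt [-0.0001 -0.0015] F [-0.39 -0.53 -0.99] M [0.031 0.057 0.04 ] w 0.0055
total mm [ -93.5 -315.8   -6.5] rot deg [ 0.  -0.1 20.3]
dp [0.238, 0.137, 0.006] tw [0.0, -0.0, 0.017]
dp [0.243, 0.128, 0.006] tw [0.0, -0.0, 0.017]
dp [0.247, 0.12, 0.006] tw [0.0, -0.0, 0.017]
dp [0.251, 0.111, 0.006] tw [0.0, -0.0, 0.017]
dp [0.255, 0.102, 0.006] tw [0.0, -0.0, 0.017]
dp [0.258, 0.093, 0.006] tw [0.0, -0.0, 0.017]
dp [0.261, 0.084, 0.006] tw [0.0, -0.0, 0.017]
dp [0.264, 0.074, 0.006] tw [0.0, -0.0, 0.017]
dp [0.267, 0.065, 0.005] tw [0.0, -0.0, 0.017]
dp [0.269, 0.055, 0.005] tw [0.0, -0.0, 0.017]
```

Emit:
apply_moves(
  dp=[
    [0.12,0.07,0],
    [0.24,0.13,0],
    [0.245,0.12,0],
    [0.25,0.11,0],
    [0.255,0.1,0],
    [0.26,0.09,0],
    [0.26,0.08,0],
    [0.265,0.07,0],
    [0.265,0.065,0],
    [0.2,0.04,0],
    [0.1,0.02,0],
    [0,0,0],
    [0,0,0],
  ],
  twist=[
    [0,0,0.017],
    [0,0,0.017],
    [0,0,0.017],
    [0,0,0.017],
    [0,0,0.017],
    [0,0,0.017],
    [0,0,0.017],
    [0,0,0.017],
    [0,0,0.017],
    [0,0,0.013],
    [0,0,0],
    [0,0,0],
    [0,0,0],
  ],
  jaw=[255,255,255,255,255,255,255,255,255,255,255,255,255],
)

```text
clock: 15.15
tcp_pos: [0.4486, -0.1926, 0.3639]
orientation: [2.031, -2.362, -0.039]
contact_force: [-0.6, 0.7, -0.5]
grip_width: 0.0052
```

```bash
python3 - <<'E'
from h import *
st()
plan([.4664,-.1862,.36],-96.9,1)
E
```

```text
t 15.15 tcp [ 0.4486 -0.1926  0.3639] yaw -98.62 tilt [-0.0357  0.002 ] F [-0.55  0.66 -0.54] M [ 0.003 -0.087  0.002] w 0.0052
total mm [17.8  6.4 -3.9] rot deg [ 2.  -0.2 -1.7]
dp [-0.075, -0.139, 0.028] tw [0.017, -0.001, -0.014]
```

Emit:
apply_moves(
  dp=[
    [-0.04,-0.07,0.01],
    [-0.035,-0.07,0.01],
    [0,0,0],
    [0,0,0],
  ],
  twist=[
    [0.008,0,-0.007],
    [0.008,0,-0.007],
    [0,0,0],
    [0,0,0],
  ],
  jaw=[255,255,255,255],
)

```text
clock: 15.55
tcp_pos: [0.4699, -0.1809, 0.3603]
orientation: [-2.095, 2.34, -0.002]
contact_force: [0.1, -0.0, -1.4]
grip_width: 0.0054
```

```bash
python3 - <<'E'
from h import *
st()
plan([.4664,-.1862,.30],-96.9,1)
E
```

```text
t 15.55 tcp [ 0.4699 -0.1809  0.3603] yaw -96.32 tilt [ 0.001  -0.0008] F [ 0.1  -0.01 -1.37] M [ 0.016  0.09  -0.035] w 0.0054
total mm [ -3.5  -5.3 -60.3] rot deg [-0.1 -0.   0.6]
dp [0.047, 0.025, 0.502] tw [-0.001, -0.0, 0.005]
```

Emit:
apply_moves(
  dp=[
    [0.044,0.025,0.1],
    [0,0,0.2],
    [0,0,0.18],
    [0,0,0],
    [0,0,0],
  ],
  twist=[
    [0,0,0.005],
    [0,0,0],
    [0,0,0],
    [0,0,0],
    [0,0,0],
  ],
  jaw=[255,255,255,255,255],
)

```text
clock: 16.05
tcp_pos: [0.4656, -0.1865, 0.2996]
orientation: [2.082, -2.353, 0.003]
contact_force: [0.4, -0.0, -0.4]
grip_width: 0.0058
```

```bash
python3 - <<'E'
from h import *
st()
o=r.get_obs(); f=save('wrist','w6'); np.savez('pics/w6o.npz',**o)
b=(160,165,420,265)
cv2.imwrite('pics/w6c.png',cv2.resize(f['color'][120:300,100:360,::-1],None,fx=3,fy=3,interpolation=cv2.INTER_CUBIC))
plan([.4664,-.1862,.28],-96.9,1)
E
```

```text
t 16.05 tcp [ 0.4656 -0.1865  0.2996] yaw -96.99 tilt [ 0.001  -0.0014] F [ 0.41 -0.03 -0.35] M [-0.103  0.06   0.008] w 0.0058
total mm [  0.9   0.2 -19.7] rot deg [-0.1 -0.1 -0.1]
dp [-0.003, -0.007, 0.164] tw [-0.0, -0.001, -0.001]
```

View pics/w6c.png

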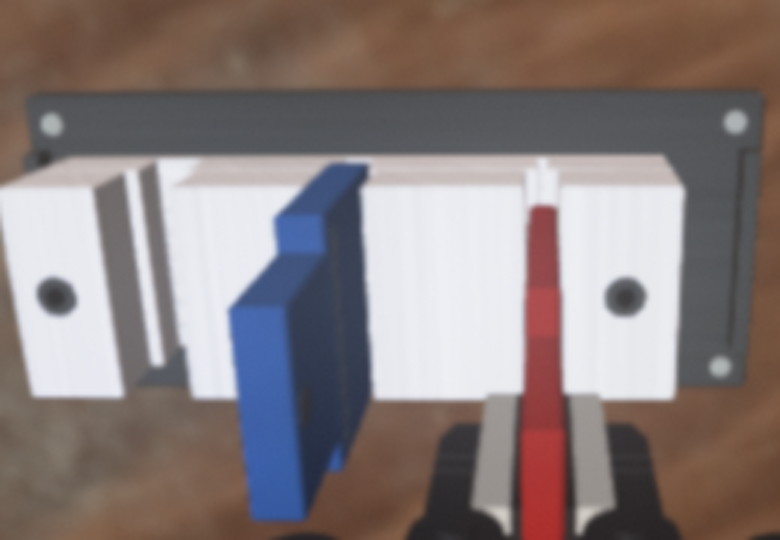

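The red bottom edge at (529–557,206) lies within the narrow slot mouth at (526–561,185). Checking the numbers with the height difference included.

```bash
python3 - <<'E'
from h import *
f=dict(np.load('pics/w6.npz'));o=dict(np.load('pics/w6o.npz'));b=(100,120)
sc=lambda L,s,b=(0,0):[((u+.5)/s-.5+b[0],(v+.5)/s-.5+b[1]) for u,v in L]
a=np.radians(-6.9); X=np.array([np.cos(a),np.sin(a)]);Y=np.array([-np.sin(a),np.cos(a)])
p=np.array(o['tcp_pos'][:2])
for n,z,L in [('plate',o['tcp_pos'][2]-.2239,[(529,206),(557,206)]),('far',.051,[(526,185),(560,185)]),('near',.051,[(524,398),(563,398)]),('holes',.051,[(57,296),(625,297)])]:
    q=onplane(f,sc(L,3,b),z,o)[:,:2]; m=q.mean(0); print(n,q.round(4).tolist(),m.round(4),np.linalg.norm(q[0]-q[1]).round(4),'rel tcp in rack',(((m-p)@X)*1e3).round(1),(((m-p)@Y)*1e3).round(1), ((q-p)@Y*1e3).round(1))
E
```

```text
plate [[0.4953, -0.1872], [0.4946, -0.1931]] [ 0.4949 -0.1902] 0.006 rel tcp in rack 29.6 -0.2 [ 2.8 -3.1]
far [[0.4942, -0.186], [0.4932, -0.1941]] [ 0.4937 -0.1901] 0.0081 rel tcp in rack 28.4 -0.2 [ 3.9 -4.2]
near [[0.4388, -0.1784], [0.4376, -0.1884]] [ 0.4382 -0.1834] 0.01 rel tcp in rack -27.6 -0.3 [ 4.8 -5.3]
holes [[0.4806, -0.0651], [0.4631, -0.2068]] [ 0.4719 -0.1359] 0.1427 rel tcp in rack 0.1 50.9 [122.3 -20.5]
```

Aligned within about 0.2 mm. Lowering.

Emit:
apply_moves(
  dp=[
    [0,-0.005,0.06],
    [0,0,0.06],
    [0,0,0.06],
    [0,0,0],
  ],
  twist=[
    [0,0,0],
    [0,0,0],
    [0,0,0],
    [0,0,0],
  ],
  jaw=[255,255,255,255],
)

```text
clock: 16.5
tcp_pos: [0.4668, -0.1871, 0.2785]
orientation: [-2.08, 2.352, -0.008]
contact_force: [-0.2, 0.7, -1.0]
grip_width: 0.0055
```

```bash
python3 - <<'E'
from h import *
st()
a=np.radians(-6.9); Y=np.array([-np.sin(a),np.cos(a)]); print((r.get_obs()['tcp_pos'][:2]-np.array([.4656,-.1865]))@Y*1e3)
E
```

```text
t 16.5 tcp [ 0.4668 -0.1871  0.2785] yaw -97.03 tilt [ 0.0048 -0.0029] F [-0.2   0.69 -1.03] M [-0.02   0.075  0.041] w 0.0055
-0.4436006284261771
```

```bash
python3 - <<'E'
from h import *
plan([.4664,-.1867,.277],-96.9,1)
E
```

```text
total mm [-0.4  0.4 -1.5] rot deg [-0.3 -0.1 -0.1]
dp [-0.003, 0.004, 0.012] tw [-0.002, -0.001, -0.001]
```

Emit:
apply_moves(
  dp=[
    [-0.005,0.003,0],
    [0,0,0],
  ],
  twist=[
    [-0.002,-0.001,-0.001],
    [0,0,0],
  ],
  jaw=[255,255],
)

```text
clock: 16.7
tcp_pos: [0.4666, -0.1864, 0.2784]
orientation: [-2.084, 2.351, -0.001]
contact_force: [0.1, 0.2, -1.6]
grip_width: 0.0055
```

```bash
python3 - <<'E'
from h import *
st()
plan([.4664,-.1867,.277],-96.9,1)
E
```

```text
t 16.7 tcp [ 0.4666 -0.1864  0.2784] yaw -96.89 tilt [ 0.0005 -0.    ] F [ 0.12  0.19 -1.57] M [0.061 0.01  0.011] w 0.0055
total mm [-0.2 -0.3 -1.4] rot deg [-0.  0.  0.]
dp [0.003, 0.002, 0.012] tw [-0.0, 0.0, 0.0]
```

Emit:
apply_moves(
  dp=[
    [0.003,0.001,0.014],
    [0,0,0.016],
    [0,0,0.014],
    [0,0,0],
  ],
  twist=[
    [0,0,0],
    [0,0,0],
    [0,0,0],
    [0,0,0],
  ],
  jaw=[255,255,255,255],
)

```text
clock: 17.1
tcp_pos: [0.4667, -0.1868, 0.2733]
orientation: [-2.083, 2.35, -0.002]
contact_force: [0.4, 0.6, 0.0]
grip_width: 0.0055
```

```bash
python3 - <<'E'
from h import *
st()
E
```

```text
t 17.1 tcp [ 0.4667 -0.1868  0.2733] yaw -96.89 tilt [ 0.0016 -0.0004] F [0.36 0.59 0.03] M [ 0.009 -0.011 -0.018] w 0.0055
```

Emit:
apply_moves(
  dp=[
    [0,0,0.014],
    [0,0,0],
  ],
  twist=[
    [0,0,0],
    [0,0,0],
  ],
  jaw=[255,255],
)

```text
clock: 17.3
tcp_pos: [0.4667, -0.1868, 0.2715]
orientation: [-2.083, 2.35, -0.002]
contact_force: [-0.3, -0.8, -2.0]
grip_width: 0.0054
```

```bash
python3 - <<'E'
from h import *
st()
E
```

```text
t 17.3 tcp [ 0.4667 -0.1868  0.2715] yaw -96.89 tilt [ 0.0016 -0.0004] F [-0.31 -0.82 -2.03] M [ 0.026  0.003 -0.013] w 0.0054
```

Free (noise about 1 N), bottom 3.4 mm below the comb's top. Continuing down.

Emit:
apply_moves(
  dp=[
    [0,0,0.016],
    [0,0,0.016],
    [0,0,0],
  ],
  twist=[
    [0,0,0],
    [0,0,0],
    [0,0,0],
  ],
  jaw=[255,255,255],
)

```text
clock: 17.6
tcp_pos: [0.4667, -0.1868, 0.2673]
orientation: [-2.083, 2.35, -0.002]
contact_force: [0.3, 0.7, -1.8]
grip_width: 0.0051
```

```bash
python3 - <<'E'
from h import *
st()
E
```

```text
t 17.6 tcp [ 0.4667 -0.1868  0.2673] yaw -96.89 tilt [ 0.0017 -0.0004] F [ 0.31  0.74 -1.82] M [-0.024  0.006 -0.007] w 0.0051
```

Emit:
apply_moves(
  dp=[
    [0,0,0.02],
    [0,0,0.02],
    [0,0,0.02],
    [0,0,0],
  ],
  twist=[
    [0,0,0],
    [0,0,0],
    [0,0,0],
    [0,0,0],
  ],
  jaw=[255,255,255,255],
)

```text
clock: 18.0
tcp_pos: [0.4667, -0.1868, 0.2593]
orientation: [-2.083, 2.35, -0.002]
contact_force: [0.6, -0.4, -1.8]
grip_width: 0.0055
```

```bash
python3 - <<'E'
from h import *
st()
E
```

```text
t 18.0 tcp [ 0.4667 -0.1868  0.2593] yaw -96.89 tilt [ 0.0015 -0.0004] F [ 0.64 -0.39 -1.82] M [ 0.013 -0.035 -0.014] w 0.0055
```

Emit:
apply_moves(
  dp=[
    [0,0,0.014],
    [0,0,0.014],
    [0,0,0.01],
    [0,0,0],
  ],
  twist=[
    [0,0,0],
    [0,0,0],
    [0,0,0],
    [0,0,0],
  ],
  jaw=[255,255,255,255],
)

```text
clock: 18.4
tcp_pos: [0.4668, -0.1868, 0.2544]
orientation: [-2.083, 2.35, -0.002]
contact_force: [-0.9, -0.5, -0.5]
grip_width: 0.0056
```

```bash
python3 - <<'E'
from h import *
st()
E
```

```text
t 18.4 tcp [ 0.4668 -0.1868  0.2544] yaw -96.89 tilt [ 0.0016 -0.0004] F [-0.92 -0.48 -0.48] M [-0.035 -0.048  0.057] w 0.0056
```

Emit:
apply_moves(
  dp=[
    [0,0,0.008],
    [0,0,0],
  ],
  twist=[
    [0,0,0],
    [0,0,0],
  ],
  jaw=[255,255],
)

```text
clock: 18.6
tcp_pos: [0.4669, -0.1868, 0.2536]
orientation: [-2.083, 2.35, -0.002]
contact_force: [-0.6, 0.4, 2.1]
grip_width: 0.0054
```

```bash
python3 - <<'E'
from h import *
st()
E
```

```text
t 18.6 tcp [ 0.4669 -0.1868  0.2536] yaw -96.89 tilt [ 0.0016 -0.0004] F [-0.58  0.4   2.1 ] M [ 0.078  0.269 -0.003] w 0.0054
```

Light contact (about 3.5 N) at the step depth. Releasing with a small opening, since the blue plate is 44 mm away.

Emit:
apply_moves(
  dp=[
    [0,0,0],
    [0,0,0],
    [0,0,0],
    [0,0,0],
    [0,0,0],
    [0,0,0],
  ],
  twist=[
    [0,0,0],
    [0,0,0],
    [0,0,0],
    [0,0,0],
    [0,0,0],
    [0,0,0],
  ],
  jaw=[225,215,205,190,175,175],
)

```text
clock: 19.2
tcp_pos: [0.4673, -0.1869, 0.254]
orientation: [-2.083, 2.35, -0.004]
contact_force: [-1.0, -0.0, 1.3]
grip_width: 0.0267
```

```bash
python3 - <<'E'
from h import *
st()
E
```

```text
t 19.2 tcp [ 0.4673 -0.1869  0.254 ] yaw -96.89 tilt [ 0.0032 -0.0009] F [-1.02 -0.01  1.32] M [0.008 0.06  0.017] w 0.0267
```

Emit:
apply_moves(
  dp=[
    [0,0,-0.05],
    [0,0,-0.15],
    [0,0,-0.35],
    [0,0,-0.35],
    [0,0,-0.35],
    [0,0,0],
    [0,0,0],
  ],
  twist=[
    [0,0,0],
    [0,0,0],
    [0,0,0],
    [0,0,0],
    [0,0,0],
    [0,0,0],
    [0,0,0],
  ],
  jaw=[175,175,175,175,175,175,175],
)

```text
clock: 19.9
tcp_pos: [0.4663, -0.1865, 0.4115]
orientation: [-2.084, 2.349, -0.002]
contact_force: [-0.2, -0.3, -1.4]
grip_width: 0.0266
```

```bash
python3 - <<'E'
from h import *
st()
f=save('wrist','w7'); o=r.get_obs(); s=save('scene','s7')
cv2.imwrite('pics/w7c.png',cv2.resize(f['color'][100:300,120:390,::-1],None,fx=2.9,fy=2.9,interpolation=cv2.INTER_CUBIC))
cv2.imwrite('pics/s7c.png',cv2.resize(s['color'][150:300,200:410,::-1],None,fx=3.5,fy=3.5,interpolation=cv2.INTER_CUBIC))
P=cloud(f,o); hsv=cv2.cvtColor(f['color'],cv2.COLOR_RGB2HSV)
for n,m in [('blue',(hsv[...,0]>100)&(hsv[...,0]<130)&(hsv[...,1]>120)),('red',((hsv[...,0]<6)|(hsv[...,0]>172))&(hsv[...,1]>140))]:
    q=P[m]; q=q[(abs(q[:,0]-.47)<.06)&(q[:,1]<-.1)&(q[:,1]>-.22)]; t=q[q[:,2]>np.percentile(q[:,2],95)-.004]; print(n,len(q),'ztop',np.percentile(q[:,2],[50,90,98]).round(4),'top mean',t.mean(0).round(4))
E
```

```text
t 19.9 tcp [ 0.4663 -0.1865  0.4115] yaw -96.86 tilt [ 0.0022 -0.0001] F [-0.18 -0.32 -1.41] M [0.024 0.003 0.06 ] w 0.0266
blue 652 ztop [0.1163 0.1174 0.1179] top mean [ 0.4735 -0.1376  0.1166]
red 249 ztop [0.1164 0.1173 0.1179] top mean [ 0.4657 -0.1863  0.1165]
```

View pics/w7c.png

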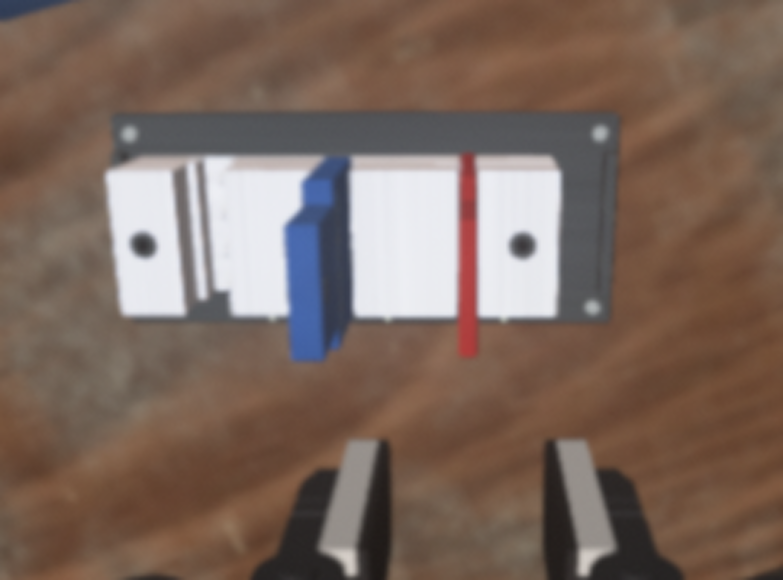

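View pics/s7c.png

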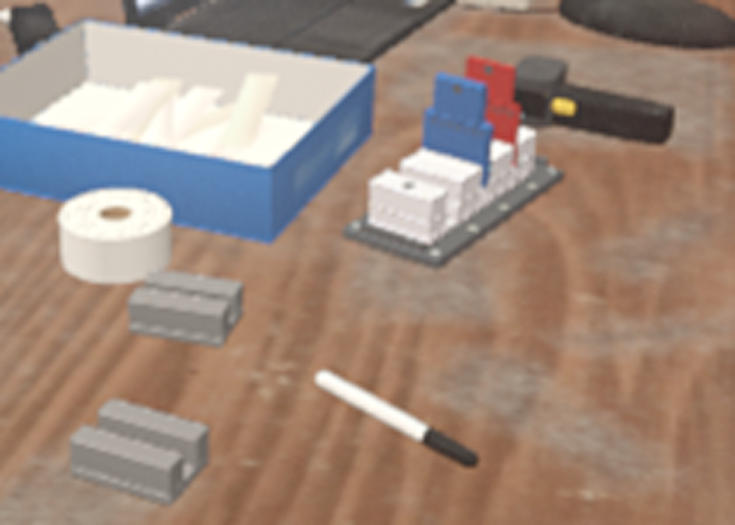

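Both plates stand upright: blue in the middle slot at (320,260), red in the narrow slot at (468,255). Both tops measure z = 0.117, so the centres are about 23 mm above the comb's top. The bystanders look unmoved and the gripper is clear, so I'm handing in.

```bash
python3 - <<'E'
from h import *
print(r.hand_in()); st()
E
```

```text
the job is handed in; nothing more can be done
None
the job is handed in; nothing more can be done
```

The blue plate is standing on the steps of the middle slot and the red plate on those of the narrow slot. I handed the job in at about 20 s on the clock; the hand-in gives no verdict.

- **Finding the slots:** I found the slots in the top and wrist pictures, with the comb roughly 10 mm towards +y of its index marks. I then lowered each plate in steps of 2 to 3 mm, checking the force between calls. Neither plate caught an edge, and contact came only at step depth.
- **Forces:** The highest reading against the rack was about 3 to 4 N, against the 25 N limit. Readings were noisy by about 1 N.
- **Last checks:** In the wrist depth picture both plate tops read about 0.117 m. That puts the centres about 23 mm above the comb's top, on the steps rather than the floor. Both looked upright in their slots, and the gripper was well clear above.
- **Bystanders:** The scanner, label roll and marker looked unmoved, judged by eye only. The phone was not in the last pictures I looked at; the arm never went near it.

No check failed or disagreed.

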